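# Close the two-part ice mould

## Task

Close the ice mould: of the two loose tops, pick up the longer one by its wooden grip, whose holes match the mould's two guide pins, and lower it level over both pins until it lies flush on the mould. Hold it until it is all the way down (do not drop it on), then let go; leave the shorter top where it lies.

Things in the scene. Friction and masses are not known exactly. Their poses are not given: they have to be found in the camera images.
- mould_base: Mould's lower half, fixed: aluminium block 170 (x) x 80 (y) x 30 (z) mm, dark rubber foot, two open round cavities. Two upright steel guide pins on its top at x = -65 and +65 mm, y = 0: 12 mm diameter, 45 mm tall above the block (tips 75 mm above the worktop), last 13 mm tapering to 4 mm. Origin: centre of its underside, on the worktop; x along its length, z up.
- long_top: Longer top, loose, 0.28-0.55 kg, flat on the worktop left or right of the mould: aluminium plate 170 (x) x 80 (y) x 16 mm, 22 mm through holes at x = -65 and +65 mm. Mid-plate stands a dark wooden grip 60 (x) x 26 (y) x 50 mm tall, its top 66 mm above the underside. Works either way round. Origin: centre of underside, z up; seated, 30 mm above the mould's origin, long axes parallel.
- short_top: Shorter top of another mould, loose, flat on the worktop on the other side of the mould: same make and same wooden grip, but the plate is 120 (x) x 80 (y) x 16 mm and its 22 mm holes are only 88 mm apart, so it does not fit. Origin: centre of the plate's underside; x along its length, z up.
Not all that is in view belongs to the job. Leave any pink look-alike of the mould_base alone.

How it is judged (in metres and radians):
On the way, in this order (a step that is already met when the one before it is completed fails the run):
1. the longer top is lifted in the fingers, its underside more than 50 mm above the worktop (height (world z) of long_top above 0.05 m and contact force between the fingers and long_top above 0.5 N), for 0.1 s.
2. the longer top is down over both pins, at most 12 mm above the mould, level within 10 degrees, and still held (z of long_top in the frame of mould_base between 0.025 and 0.042 m and horizontal distance between long_top and mould_base below 0.012 m and angle between the x axis of long_top and the x axis of mould_base, either way round below 0.175 rad and angle between long_top's own z axis and vertical below 0.175 rad and contact force between the fingers and long_top above 0.5 N), for 0.1 s.
At the end, for the whole second after the job is handed in: The longer top lies at rest and flush on the mould (within 4 mm of fully down, level within about 3.5 degrees), both pins through its holes, its centre within 12 mm of the mould's and its long side within 10 degrees of the mould's; the shorter top is within 30 mm of where it began (z of long_top in the frame of mould_base between 0.026 and 0.034 m and horizontal distance between long_top and mould_base below 0.012 m and angle between the x axis of long_top and the x axis of mould_base, either way round below 0.175 rad and angle between long_top's own z axis and vertical below 0.06 rad and linear speed of long_top below 0.02 m/s and distance of short_top from where it was at the start of the episode below 0.03 m); the robot touches nothing.
It fails at once if the longer top is tipped more than 20 degrees (angle between long_top's own z axis and vertical above 0.35 rad).
It fails at once if the shorter top is moved more than 30 mm (distance of short_top from where it was at the start of the episode above 0.03 m).
It also fails if it takes over 45 s, if anything falls off the work surface, if the arm or the gripper's body presses on something with over 40 N, if the wrist force passes 120 N, or if a joint passes its speed limit or range.

## Robot

A 6-joint arm with a two-finger parallel gripper is mounted at the origin on a cart in front of the work surface, level with it; the furniture and walls round the work are solid. World frame = base frame: x ahead of the robot, y to its left, z up, the work surface at z = 0. Lengths are in mm, angles in rad, forces in N, time in s.
With the tool pointing down it reaches from about 350 to 925 mm from the base axis. Payload 6.4 kg.
Tool frame: the origin (TCP) lies on the centre line of the jaws, within the pads' length; the fingertips stand 19 mm ahead of it and the grasp point (between the pads) is the TCP (r.nose_length is the z of the fingertips in the tool frame, in mm); z points along the fingers, y is the line along which they close (so a half turn about z gives the same grasp; the last joint's range is limited). The gripper opens to 94 mm and grips with 3 to 60 N. Pads are 16 mm wide; open, the fingers measure 119 mm over their backs; the gripper's body (75 mm by 177 mm) begins 78 mm behind the grasp point.
Start: joints at [1.066, 0.245, 1.558, -0, 1.339, -0.174], TCP at [211.117, 614.771, 224.455] pointing down, gripper open.
Joint ranges: [-3.13, 3.13], [-1.02, 2.26], [0.13, 2.54], [-0.95, 4.09], [0.21, 2.88], [-2.74, 2.74]. Speed limits (rad/s): [2.57, 2.57, 3.14, 3.14, 3.14, 3.14].

## Interface

Orientations are given as a unit quaternion [x, y, z, w].
In Python, from rig import r, viewer gives the robot as it stands. The module is installed in compiled form; this text tells all that it offers.
- The arm moves only by the tool move_arm, never from a script. Its argument "targets" is a list of rows, each an object of numbers: "jaw": the closure, from 0 (fully open) to 1 (shut); "dx", "dy", "dz": the shift along the tool's x, y, z in cm; "spin": the turn about the tool's z in rad. In form: [{"jaw": .., "dx": .., "dy": .., "dz": .., "spin": ..}, ...]. A call has 1 to 8 rows; each row is the pose to reach, as a shift and turn from the pose commanded when the call began, along the tool's axes at that moment; what a row does not reach only later rows make up. A row lasts 1/10 s, in which the tool goes at most 50 mm and 8.59 degrees, less where a joint would pass 70% of its speed; a pose out of reach is approached as far as the arm can. A call with a gripper value outside its range is refused whole. The fingers move at their own pace and stop on an object; the grip force is fixed at half the most. Time passes only in rows, so rows that repeat a pose let the fingers close. It gives the time, the measured TCP pose, the force, the opening and the grip force at its end, in the units of the state.
- r.read_state(): the state, without advancing time (a new reading comes with each control period).
- viewer.snapshot(name): name is "scene" or "top" or "wrist"; returns the picture (420x560x3 uint8, red, green, blue); there is no depth.
- viewer.calibration(name): a dict with "fov_y" (degrees; the focal length in pixels is half the picture's height over the tangent of half this angle, whatever the lens; pixels are square), "cx", "cy" (the principal point, pixels), "eye" and "rotation" of the camera in the world. Camera axes: x right, y down, z forward; pixel columns grow to the right and rows downward; lengths in mm; the calibration is good to about 2 mm. A picture is of the moment at which its call begins: read the wrist's pose just before it. calibration takes no time and is no camera call; for the wrist camera it gives the pose at the moment of the call.
- r.hand_in(): hands the job in; it is judged then, once.
The state is a dict: "t": time; "q": joint angles; "joint_velocities": joint speeds; "joint_efforts": joint torques, N m; "eef_pos": TCP position; "eef_rot": TCP orientation; "force": force on the tool from outside, world axes, zero at the start; "ft_torque": the same for the moment, N m; "gripper_width": finger opening in mm; "grasp_force": force on a finger pad.
Only numpy, scipy, OpenCV 4.12 (cv2) and the standard library are available. Lean on these libraries where they do the work, as an engineer would, in place of code of your own. Each camera call takes 0.05 s, during which the arm holds its last target. There are 200 camera calls.

## Working session

There is one attempt and no reset: what is moved stays moved. The work goes in short steps, Python scripts to look and compute and a tool call to move; the robot and the scene stay as the last step left them, time stands still between calls to the robot, and variables do not carry over. Pictures are saved under pics/ and viewed, at most 10 in all, crops included, and the job is handed in when it is done.

Besides the shell and the picture viewer there is one more tool, called after "Request:" in YAML: its name, and indented under it one key for each argument. move_arm: Moves the arm, as the interface text tells. Its arguments: {"type":"object","properties":{"targets":{"type":"array","items":{"type":"object","properties":{"jaw":{"type":"number"},"dx":{"type":"number"},"dy":{"type":"number"},"dz":{"type":"number"},"spin":{"type":"number"}}}}},"required":["targets"]}

```bash
mkdir -p pics
python3 - <<'E'
from rig import r, viewer
import cv2
for n in("top","scene"):
    c=viewer.calibration(n); print(n,c)
    cv2.imwrite(f"pics/{n}0.png",viewer.snapshot(n)[:,:,::-1])
s=r.read_state(); print(s['eef_pos'],s['eef_rot'],s['gripper_width'],s['t'])
E
```

```text
top {'fov_y': 48.04509113518956, 'cx': 278.4594987374323, 'cy': 215.14547408024322, 'eye': array([ 268.31472064,   37.32836511, 1092.76603531]), 'rotation': array([ 0.71102459, -0.70197217,  0.0314376 , -0.02628287])}
scene {'fov_y': 53.97375644449804, 'cx': 283.4005660094033, 'cy': 215.1766766633437, 'eye': array([-116.1059623 , -457.23365982,  708.86333166]), 'rotation': array([ 0.85085209, -0.3561422 ,  0.14262189, -0.35898809])}
[210.85919402 614.33993397 223.4906406 ] [ 1.64640873e-01  9.86353234e-01 -7.78197912e-04 -2.75359285e-04] 94.07906737417483 0.1
```

View pics/top0.png

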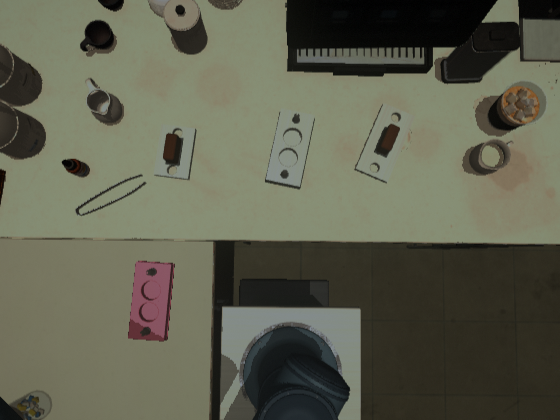

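View pics/scene0.png

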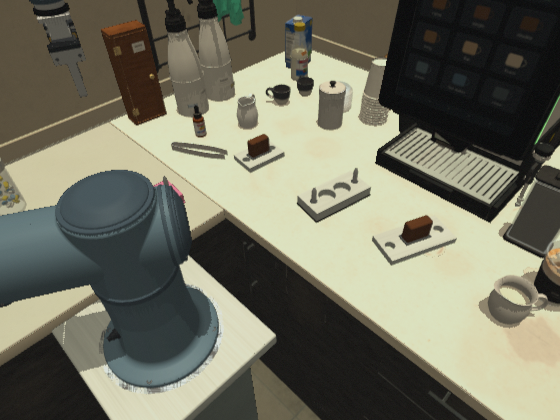

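The top view shows three white aluminium parts: the left plate with a grip at (175,153), the mould with two pins at (290,150), and the right plate with a grip at (382,145). There is also a pink look-alike at (151,300). The right plate looks longer, with its holes wider apart, so it should be long_top. I'll measure it and confirm with a crop.

```bash
cat > h.py <<'E'
import numpy as np, cv2
from scipy.spatial.transform import Rotation as R
def ray(c,uv,z):
    f=210/np.tan(np.radians(c['fov_y']/2))
    uv=np.atleast_2d(uv).astype(float)
    d=np.c_[(uv[:,0]-c['cx'])/f,(uv[:,1]-c['cy'])/f,np.ones(len(uv))]
    d=R.from_quat(c['rotation']).apply(d); e=np.array(c['eye'])
    return e+d*((z-e[2])/d[:,2])[:,None]
def rect(pts):
    (c,wh,a)=cv2.minAreaRect(np.float32(pts[:,:2]))
    if wh[0]<wh[1]: wh=wh[::-1]; a+=90
    return np.round(c,1),np.round(wh,1),round((a+90)%180-90,1)
E
python3 - <<'E'
from h import *
from rig import viewer
im=cv2.imread("pics/top0.png"); c=viewer.calibration("top")
hsv=cv2.cvtColor(im,cv2.COLOR_BGR2HSV)
print(hsv[140,372],hsv[150,345],hsv[160,380],hsv[138,388],hsv[135,278])
for name,(x0,y0,x1,y1),z in(("left",(145,115,205,190),16),("mould",(258,100,322,196),30),("right",(348,95,415,190),16)):
    p=hsv[y0:y1,x0:x1]
    m=((p[...,1]<32)&(p[...,2]>130)).astype(np.uint8)
    cs,_=cv2.findContours(m,cv2.RETR_EXTERNAL,cv2.CHAIN_APPROX_NONE)
    k=max(cs,key=cv2.contourArea)[:,0]+[x0,y0]
    print(name,rect(ray(c,k,z)))
    b=((p[...,1]>110)&(p[...,2]<140)&((p[...,0]<15)|(p[...,0]>170))).astype(np.uint8)
    cs,_=cv2.findContours(b,cv2.RETR_EXTERNAL,cv2.CHAIN_APPROX_NONE)
    if cs:
        k=max(cs,key=cv2.contourArea)[:,0]+[x0,y0]; print(' grip',rect(ray(c,k,66)))
cv2.imwrite("pics/crop.png",cv2.resize(im[90:200,140:420],None,fx=2.8,fy=2.8,interpolation=2))
E
```

```text
[ 37  33 139] [ 27  51 135] [ 42  31 142] [ 12 137  56] [ 46  27 143]
left (array([500.4, 251.1]), array([117.2,  33.9]), -6.5)
 grip (array([501.8, 272.8]), array([56.6, 23.2]), -6.8)
mould (array([513.4,   5.6]), array([167.4,  78.1]), -11.1)
right (array([ 504.9, -220.5]), array([124.8,  44.9]), -19.4)
 grip (array([ 530.2, -214.8]), array([55.4, 22.5]), -22.5)
```

View pics/crop.png

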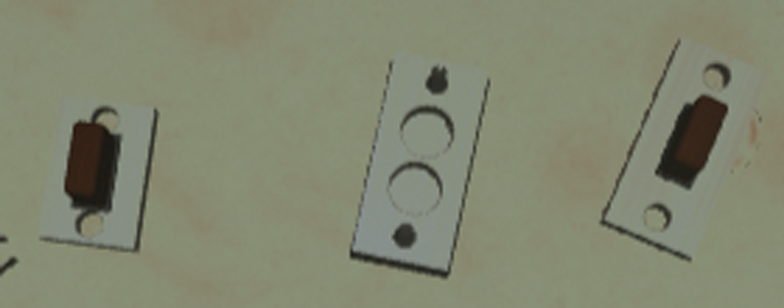

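The crop confirms it. The right plate's holes at (717,77) and (656,218) are about 130 mm apart, while the left plate's at (105,118) and (90,224) are about 90 mm apart. The right plate is long_top, with its grip near (530,-215). The mould is near (513,6) at about -11°. I'll go above the grip.

Request:
move_arm:
  targets:
    - {"dx": -57, "dy": -68, "dz": 0, "spin": 0.06, "jaw": 0}
    - {"dx": -57, "dy": -68, "dz": 0, "spin": 0.06, "jaw": 0}
    - {"dx": -57, "dy": -68, "dz": 0, "spin": 0.06, "jaw": 0}
    - {"dx": -57, "dy": -68, "dz": 0, "spin": 0.06, "jaw": 0}
    - {"dx": -57, "dy": -68, "dz": 0, "spin": 0.06, "jaw": 0}
    - {"dx": -57, "dy": -68, "dz": 0, "spin": 0.06, "jaw": 0}
    - {"dx": -57, "dy": -68, "dz": 0, "spin": 0.06, "jaw": 0}
    - {"dx": -57, "dy": -68, "dz": 0, "spin": 0.06, "jaw": 0}

```text
t: 0.9
eef_pos: [354.6, 239.5, 224.2]
eef_rot: [0.194, 0.981, -0.0, 0.0]
force: [1.2, -0.4, 0.3]
gripper_width: 94.1
grasp_force: 0.0
```

```bash
cat >> h.py <<'E'
def go(s,x,y,z,ang):
    "shift in tool axes (cm) and spin to put TCP at x,y,z with long axis (tool x, mod 180) at ang deg"
    T=R.from_quat(s['eef_rot'])
    d=T.inv().apply(np.array([x,y,z])-s['eef_pos'])/10
    tx=T.apply([1,0,0]); a=np.degrees(np.arctan2(tx[1],tx[0]))
    e=(ang-a+90)%180-90
    print('t',s['t'],'pos',np.round(s['eef_pos'],1),'ang',round(a,2),'shift cm',np.round(d,2),'spin',round(-np.radians(e),3),'q6',round(s['q'][5],2),'F',np.round(s['force'],1),'w',round(s['gripper_width'],1),'gf',s['grasp_force'],'tilt',np.round(T.apply([0,0,1]),3))
E
python3 -c "
from h import *; from rig import r
go(r.read_state(),530,-215,224,-22.5)"
```

```text
t 0.9 pos [354.6 239.5 224.2] ang 157.65 shift cm [-3.351e+01 -3.536e+01  3.000e-02] spin 0.003 q6 -0.85 F [ 1.2 -0.4  0.3] w 94.1 gf 0.0 tilt [ 0. -0. -1.]
```

Request:
move_arm:
  targets:
    - {"dx": -33.5, "dy": -35.3, "dz": 0, "spin": 0, "jaw": 0}
    - {"dx": -33.5, "dy": -35.3, "dz": 0, "spin": 0, "jaw": 0}
    - {"dx": -33.5, "dy": -35.3, "dz": 0, "spin": 0, "jaw": 0}
    - {"dx": -33.5, "dy": -35.3, "dz": 0, "spin": 0, "jaw": 0}
    - {"dx": -33.5, "dy": -35.3, "dz": 0, "spin": 0, "jaw": 0}
    - {"dx": -33.5, "dy": -35.3, "dz": 0, "spin": 0, "jaw": 0}
    - {"dx": -33.5, "dy": -35.3, "dz": 0, "spin": 0, "jaw": 0}
    - {"dx": -33.5, "dy": -35.3, "dz": 0, "spin": 0, "jaw": 0}

```text
t: 1.7
eef_pos: [498.7, -133.9, 224.1]
eef_rot: [0.194, 0.981, 0.0, -0.0]
force: [0.7, 1.5, -0.7]
gripper_width: 94.3
grasp_force: 0.0
```

Request:
move_arm:
  targets:
    - {"dx": 0, "dy": 0, "dz": 0, "spin": 0, "jaw": 0}

```text
t: 1.8
eef_pos: [499.5, -136.4, 224.0]
eef_rot: [0.197, 0.98, -0.0, -0.0]
force: [-0.1, -0.1, 0.3]
gripper_width: 94.3
grasp_force: 0.0
```

```bash
python3 -c "
from h import *; from rig import r,viewer
go(r.read_state(),530,-215,224,-22.5)
c=viewer.calibration('wrist');im=viewer.snapshot('wrist')[:,:,::-1];print(c)
cv2.imwrite('pics/w1.png',im)"
```

```text
t 1.8 pos [ 499.5 -136.4  224. ] ang 157.29 shift cm [-5.85 -6.07  0.  ] spin -0.004 q6 -1.66 F [-0.1 -0.1  0.3] w 94.3 gf 0.0 tilt [-0.001 -0.001 -1.   ]
{'fov_y': 62.14903843568358, 'cx': 278.9828023897711, 'cy': 206.6004851719166, 'eye': array([ 431.5958787 , -106.84091633,  384.05275795]), 'rotation': array([0.82578494, 0.54911882, 0.07097734, 0.10728451])}
```

View pics/w1.png

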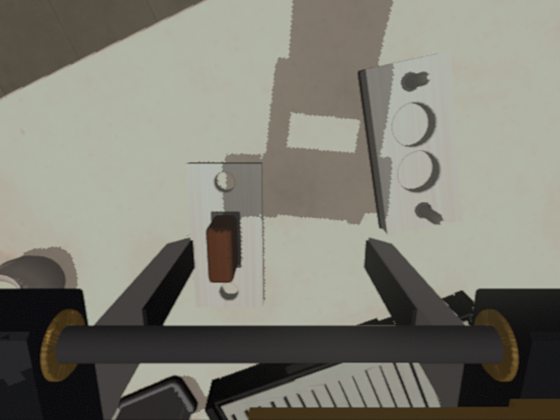

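The wrist view shows long_top at (225,233), with its grip at (223,248) and a hole at (226,182). The mould is at (410,145), with pins near (415,80) and (428,212). I'll measure from this closer view.

Run:
```python
from h import *
from rig import viewer
im=cv2.imread("pics/w1.png"); c=viewer.calibration("wrist")
hsv=cv2.cvtColor(im,cv2.COLOR_BGR2HSV); 
sat=hsv[...,1]
m=((sat<22)&(hsv[...,2]>70)).astype(np.uint8)*255
m=cv2.morphologyEx(m,cv2.MORPH_CLOSE,np.ones((5,5)))
for n,(x0,y0,x1,y1),z in(("long",(170,150,280,315),16),("mould",(345,45,475,240),30)):
    p=np.zeros_like(m);p[y0:y1,x0:x1]=m[y0:y1,x0:x1]
    cs,_=cv2.findContours(p,cv2.RETR_EXTERNAL,cv2.CHAIN_APPROX_NONE)
    k=max(cs,key=cv2.contourArea)[:,0]; w=ray(c,k,z); print(n,rect(w),k.min(0),k.max(0))
b=((sat>110)&(hsv[...,2]>30)&(hsv[...,0]<15)).astype(np.uint8); b[:,:180]=0;b[:,260:]=0;b[310:]=0
cs,_=cv2.findContours(b,cv2.RETR_EXTERNAL,cv2.CHAIN_APPROX_NONE); k=max(cs,key=cv2.contourArea)[:,0]
print('grip',rect(ray(c,k,66)),k.min(0),k.max(0))
a=cv2.resize(im[150:310,180:280],None,fx=3.5,fy=3.5,interpolation=2)
d=cv2.resize(im[50:240,350:470],None,fx=3,fy=3,interpolation=2)
out=np.zeros((580,740,3),np.uint8);out[:560,:350]=a;out[:570,360:720]=d;cv2.imwrite("pics/c2.png",out)
```

```text
long (array([ 528.2, -213.9]), array([193.1, 127. ]), -22.7) [170 150] [279 314]
mould (array([515.1,  12.1]), array([192.5, 139.7]), -22.7) [345  45] [474 239]
grip (array([ 530.6, -208.5]), array([56.7, 24.2]), -22.5) [207 227] [233 281]
```

View pics/c2.png

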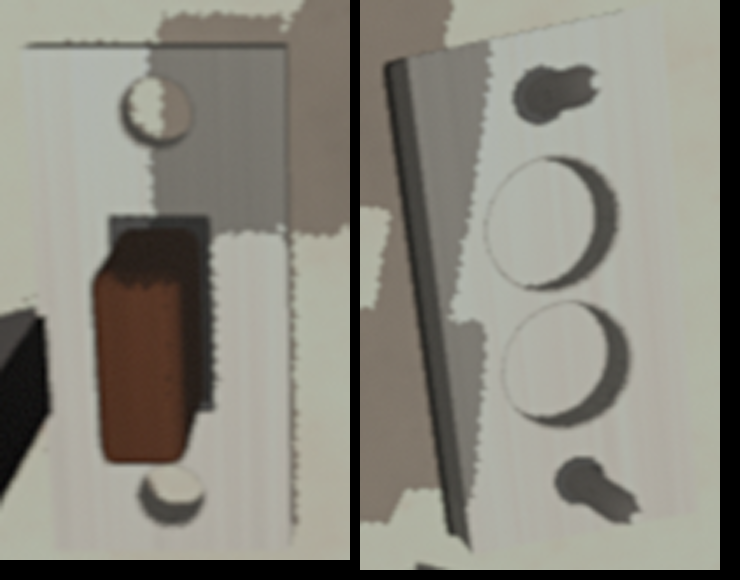

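The crop shows long_top's holes at crop (156,111) and (172,495), and its lit grip top spans x 95-185, y 275-462. Both mould pins appear, with bases near crop (540,98) and (580,482) and tips near (597,80) and (632,517).

Run:
```python
from h import *
from rig import viewer
w=viewer.calibration("wrist");t=viewer.calibration("top")
def show(n,p):
    p=p[:,:2];d=p[0]-p[1];print(n,np.round(p,1).tolist(),'mid',np.round(p.mean(0),1),'len',round(np.hypot(*d),1),'ang',round((np.degrees(np.arctan2(d[1],d[0]))+90)%180-90,1))
A=lambda p:np.array(p)/3.5+[180,150]
D=lambda p:(np.array(p)-[360,0])/3+[350,50]
C=lambda p:np.array(p)/2.8+[140,90]
show('holes w',ray(w,A([[156,111],[172,495]]),16))
show('pinbase w',ray(w,D([[540,98],[580,482]]),30)); show('pintip w',ray(w,D([[597,80],[632,517]]),75))
show('holes t',ray(t,C([[717,77],[656,218]]),16))
show('pinbase t',ray(t,C([[437,82],[405,236]]),30)); show('pintip t',ray(t,C([[437,68],[412,226]]),75))
im=cv2.imread("pics/w1.png"); 
q=ray(w,D([[408,60],[662,5],[697,512],[471,550]]),30); print(rect(q))
```

```text
holes w [[472.2, -184.9], [592.0, -234.8]] mid [ 532.1 -209.8] len 129.8 ang -22.6
pinbase w [[451.6, 23.2], [579.4, -1.7]] mid [515.5  10.7] len 130.2 ang -11.0
pintip w [[450.5, 23.0], [577.5, -3.2]] mid [514.    9.9] len 129.6 ang -11.7
holes t [[589.1, -242.0], [469.3, -190.5]] mid [ 529.2 -216.2] len 130.4 ang -23.3
pinbase t [[577.3, -7.7], [449.0, 17.2]] mid [513.1   4.8] len 130.7 ang -11.0
pintip t [[575.4, -5.6], [449.3, 12.7]] mid [512.4   3.5] len 127.5 ang -8.3
(array([515. ,  10.7]), array([169.4,  80.3]), -11.4)
```

```bash
python3 -c "
from h import *; from rig import r
go(r.read_state(),531,-211.5,130,-22.6)"
```

```text
t 1.85 pos [ 498.7 -133.9  223.8] ang 157.38 shift cm [-5.98 -5.93  9.37] spin -0.0 q6 -1.66 F [-0.   0.8 -0.1] w 94.1 gf 0.0 tilt [-0.001  0.001 -1.   ]
```

Request:
move_arm:
  targets:
    - {"dx": -6, "dy": -6, "dz": 9.4, "spin": 0, "jaw": 0}
    - {"dx": -6, "dy": -6, "dz": 9.4, "spin": 0, "jaw": 0}
    - {"dx": -6, "dy": -6, "dz": 9.4, "spin": 0, "jaw": 0}
    - {"dx": -6, "dy": -6, "dz": 9.4, "spin": 0, "jaw": 0}
    - {"dx": -6, "dy": -6, "dz": 9.4, "spin": 0, "jaw": 0}

```text
t: 2.35
eef_pos: [531.0, -208.7, 130.5]
eef_rot: [0.194, 0.981, 0.0, -0.0]
force: [-0.3, 0.2, 1.0]
gripper_width: 94.0
grasp_force: 0.0
```

Run:
```python
from h import *; from rig import r,viewer
for i in range(3):
    s=r.read_state(); c=viewer.calibration('wrist');im=viewer.snapshot('wrist')[:,:,::-1].copy()
    go(s,531,-211.5,130,-22.6); print(np.round(c['eye'],1))
    hsv=cv2.cvtColor(im,cv2.COLOR_BGR2HSV)
    b=((hsv[...,1]>110)&(hsv[...,2]>30)&(hsv[...,0]<15)).astype(np.uint8); b[330:]=0
    cs,_=cv2.findContours(b,cv2.RETR_EXTERNAL,cv2.CHAIN_APPROX_NONE); k=max(cs,key=cv2.contourArea)[:,0]
    print('grip',rect(ray(c,k,66)),k.min(0),k.max(0))
cv2.imwrite('pics/w2.png',im)
```

```text
t 2.35 pos [ 531.  -208.7  130.5] ang 157.66 shift cm [-0.11 -0.26  0.05] spin 0.005 q6 -1.75 F [-0.3  0.2  1. ] w 94.0 gf 0.0 tilt [-0.001  0.001 -1.   ]
[ 463.  -179.9  290.6]
grip (array([ 526.5, -210.9]), array([43. , 23.1]), -23.4) [255 192] [289 253]
t 2.4 pos [ 531.5 -208.9  131.6] ang 157.68 shift cm [-0.05 -0.26  0.16] spin 0.005 q6 -1.75 F [-0.2 -0.6  0.5] w 94.3 gf 0.0 tilt [ 0.001 -0.    -1.   ]
[ 463.2 -179.9  291.5]
grip (array([ 526.4, -210.9]), array([41.1, 23. ]), -21.9) [255 192] [289 250]
t 2.45 pos [ 531.8 -209.1  132.1] ang 157.7 shift cm [-0.01 -0.26  0.21] spin 0.005 q6 -1.75 F [ 0.8 -0.  -0.1] w 94.3 gf 0.0 tilt [ 0.002 -0.001 -1.   ]
[ 463.3 -180.   292. ]
grip (array([ 527.8, -211.4]), array([47. , 23.5]), -23.4) [255 189] [290 255]
```

View pics/w2.png

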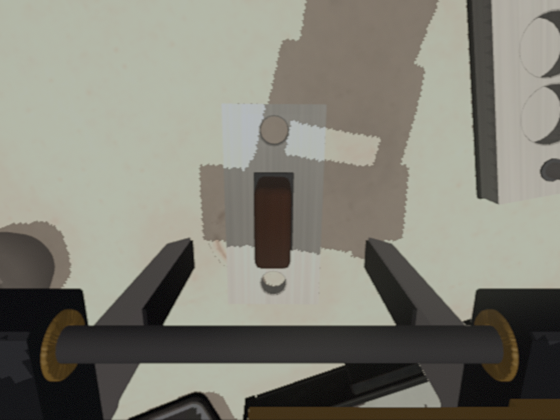

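The grip spans (255-291, 176-268), midway between the jaws to within about 4 mm, and lined up with them. I'll lower and close.

Request:
move_arm:
  targets:
    - {"dx": 0, "dy": -0.3, "dz": 4, "jaw": 0}
    - {"dx": 0, "dy": -0.3, "dz": 8.5, "jaw": 0}
    - {"dx": 0, "dy": -0.3, "dz": 8.5, "jaw": 0}
    - {"dx": 0, "dy": -0.3, "dz": 8.5, "jaw": 1}
    - {"dx": 0, "dy": -0.3, "dz": 8.5, "jaw": 1}
    - {"dx": 0, "dy": -0.3, "dz": 8.5, "jaw": 1}
    - {"dx": 0, "dy": -0.3, "dz": 8.5, "jaw": 1}
    - {"dx": 0, "dy": -0.3, "dz": 8.5, "jaw": 1}

```text
$.targets[0]: bad value
```

Request:
move_arm:
  targets:
    - {"jaw": 1}
    - {"jaw": 1}
    - {"jaw": 1}
    - {"jaw": 1}

```text
$.targets[0]: bad value
```

Request:
move_arm:
  targets:
    - {"dx": 0, "dy": -0.3, "dz": 4, "spin": 0, "jaw": 0}
    - {"dx": 0, "dy": -0.3, "dz": 8.5, "spin": 0, "jaw": 0}
    - {"dx": 0, "dy": -0.3, "dz": 8.5, "spin": 0, "jaw": 0}
    - {"dx": 0, "dy": -0.3, "dz": 8.5, "spin": 0, "jaw": 1}
    - {"dx": 0, "dy": -0.3, "dz": 8.5, "spin": 0, "jaw": 1}
    - {"dx": 0, "dy": -0.3, "dz": 8.5, "spin": 0, "jaw": 1}
    - {"dx": 0, "dy": -0.3, "dz": 8.5, "spin": 0, "jaw": 1}
    - {"dx": 0, "dy": -0.3, "dz": 8.5, "spin": 0, "jaw": 1}

```text
t: 3.3
eef_pos: [530.7, -213.2, 46.6]
eef_rot: [0.194, 0.981, -0.0, 0.001]
force: [-0.1, 0.1, -0.5]
gripper_width: 57.3
grasp_force: 0.0
```

Request:
move_arm:
  targets:
    - {"dx": 0, "dy": 0, "dz": 0, "spin": 0, "jaw": 1}
    - {"dx": 0, "dy": 0, "dz": 0, "spin": 0, "jaw": 1}
    - {"dx": 0, "dy": 0, "dz": 0, "spin": 0, "jaw": 1}
    - {"dx": 0, "dy": 0, "dz": 0, "spin": 0, "jaw": 1}

```text
t: 3.7
eef_pos: [530.0, -213.0, 45.4]
eef_rot: [0.194, 0.981, -0.0, -0.0]
force: [-0.3, -0.0, -1.1]
gripper_width: 25.7
grasp_force: 30.0
```

Request:
move_arm:
  targets:
    - {"dx": 0, "dy": 0, "dz": -1, "spin": 0, "jaw": 1}
    - {"dx": 0, "dy": 0, "dz": -3, "spin": 0, "jaw": 1}
    - {"dx": 0, "dy": 0, "dz": -6, "spin": 0, "jaw": 1}
    - {"dx": 0, "dy": 0, "dz": -9, "spin": 0, "jaw": 1}
    - {"dx": 0, "dy": 0, "dz": -11, "spin": 0, "jaw": 1}
    - {"dx": 0, "dy": 0, "dz": -11, "spin": 0, "jaw": 1}

```text
t: 4.3
eef_pos: [531.6, -213.8, 158.7]
eef_rot: [0.194, 0.981, -0.001, 0.003]
force: [0.7, -0.3, -4.9]
gripper_width: 25.6
grasp_force: 30.0
```

```bash
python3 -c "
from h import *; from rig import r
go(r.read_state(),514,7.5,155,-11.3)"
```

```text
t 4.3 pos [ 531.6 -213.8  158.7] ang 157.61 shift cm [10.06 19.79  0.29] spin -0.193 q6 -1.76 F [ 0.7 -0.3 -4.9] w 25.6 gf 29.986719489097595 tilt [ 0.005 -0.003 -1.   ]
```

Request:
move_arm:
  targets:
    - {"dx": 1, "dy": 2, "dz": 0, "spin": -0.03, "jaw": 1}
    - {"dx": 2.5, "dy": 5, "dz": 0, "spin": -0.06, "jaw": 1}
    - {"dx": 4.5, "dy": 9, "dz": 0, "spin": -0.09, "jaw": 1}
    - {"dx": 6.5, "dy": 13, "dz": 0, "spin": -0.13, "jaw": 1}
    - {"dx": 8.5, "dy": 16.5, "dz": 0, "spin": -0.17, "jaw": 1}
    - {"dx": 9.6, "dy": 18.9, "dz": 0, "spin": -0.19, "jaw": 1}
    - {"dx": 10, "dy": 19.7, "dz": 0, "spin": -0.193, "jaw": 1}
    - {"dx": 10, "dy": 19.7, "dz": 0, "spin": -0.193, "jaw": 1}

```text
t: 5.1
eef_pos: [511.6, 8.3, 154.0]
eef_rot: [0.098, 0.995, -0.0, -0.001]
force: [-0.2, -1.6, -4.3]
gripper_width: 25.8
grasp_force: 30.0
```

Request:
move_arm:
  targets:
    - {"dx": 0, "dy": 0, "dz": 0, "spin": 0, "jaw": 1}
    - {"dx": 0, "dy": 0, "dz": 0, "spin": 0, "jaw": 1}

```text
t: 5.3
eef_pos: [512.8, 6.2, 155.1]
eef_rot: [0.1, 0.995, -0.0, -0.0]
force: [0.4, 0.7, -4.5]
gripper_width: 25.8
grasp_force: 30.0
```

Run:
```python
from h import *; from rig import r,viewer
go(r.read_state(),514,7.5,155,-11.3)
out=[]
for n in('wrist','top'):
    im=viewer.snapshot(n)[:,:,::-1]; cv2.imwrite(f'pics/{n}3.png',im); out.append(im)
go(r.read_state(),514,7.5,155,-11.3)
a=cv2.resize(out[0][60:330,150:400],(500,540)); b=cv2.resize(out[1][90:210,240:340],(290,348))
o=np.zeros((540,790,3),np.uint8);o[:,:500]=a;o[:348,500:]=b;cv2.imwrite('pics/c3.png',o)
```

```text
t 5.3 pos [512.8   6.2 155.1] ang 168.57 shift cm [-0.1   0.15  0.01] spin -0.002 q6 -1.58 F [ 0.4  0.7 -4.5] w 25.8 gf 29.986719489097595 tilt [-0. -0. -1.]
t 5.4 pos [512.8   6.3 155.3] ang 168.57 shift cm [-0.09  0.14  0.03] spin -0.002 q6 -1.58 F [-0.3 -0.1 -5.3] w 25.6 gf 29.98671144247055 tilt [-0. -0. -1.]
```

View pics/c3.png

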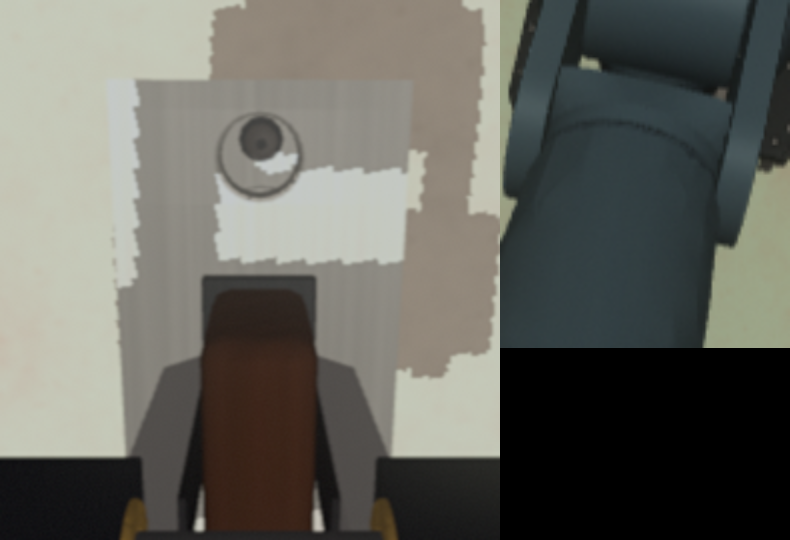

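The wrist crop shows the held plate level over the mould. The near pin (base disc at crop (260,138), tip at about (262,144)) is visible through the near hole, which is centred at (260,155).

Run:
```python
from h import *; from rig import r,viewer
c=viewer.calibration('wrist'); s=r.read_state()
P=lambda x,y:np.array([x,y])/2+[150,60]
z=s['eef_pos'][2]-29.4
h=ray(c,P(260,155),z)[0]
T=R.from_quat(s['eef_rot'])
for n,p,zz in(('base',P(260,138),30),('tip',P(261.5,144),75)):
    q=ray(c,p,zz)[0]; d=T.inv().apply(q-h); print(n,np.round(q,1),'hole',np.round(h,1),'tool dx,dy mm',np.round(d[:2],1))
print(T.inv().apply(h-s['eef_pos']))
```

```text
base [451.7  20.4  30. ] hole [452.3  20.  125.9] tool dx,dy mm [0.7 0.3]
tip [452.   20.7  75. ] hole [452.3  20.  125.9] tool dx,dy mm [0.5 0.7]
[62.02678297  1.44145706 29.40857477]
```

Hole and pin agree within 1 mm, and the clearance is 5 mm. I'll lower with force checks.

Request:
move_arm:
  targets:
    - {"dx": 0, "dy": 0.05, "dz": 1.5, "spin": 0, "jaw": 1}
    - {"dx": 0, "dy": 0.05, "dz": 3, "spin": 0, "jaw": 1}
    - {"dx": 0, "dy": 0.05, "dz": 4, "spin": 0, "jaw": 1}
    - {"dx": 0, "dy": 0.05, "dz": 4.8, "spin": 0, "jaw": 1}
    - {"dx": 0, "dy": 0.05, "dz": 5.2, "spin": 0, "jaw": 1}
    - {"dx": 0, "dy": 0.05, "dz": 5.2, "spin": 0, "jaw": 1}

```text
t: 6.0
eef_pos: [512.6, 7.8, 103.1]
eef_rot: [0.099, 0.995, 0.0, -0.0]
force: [-0.4, 0.1, -5.1]
gripper_width: 25.7
grasp_force: 30.0
```

Run:
```python
from h import *; from rig import r,viewer
go(r.read_state(),513,7,75.4,-11.3)
im=viewer.snapshot('wrist')[:,:,::-1]
cv2.imwrite('pics/c4.png',cv2.resize(im[60:330,150:400],(500,540)))
```

```text
t 6.0 pos [512.6   7.8 103.1] ang 168.65 shift cm [-0.05 -0.07  2.77] spin -0.001 q6 -1.58 F [-0.4  0.1 -5.1] w 25.7 gf 29.986612200737 tilt [-0.001  0.    -1.   ]
```

View pics/c4.png

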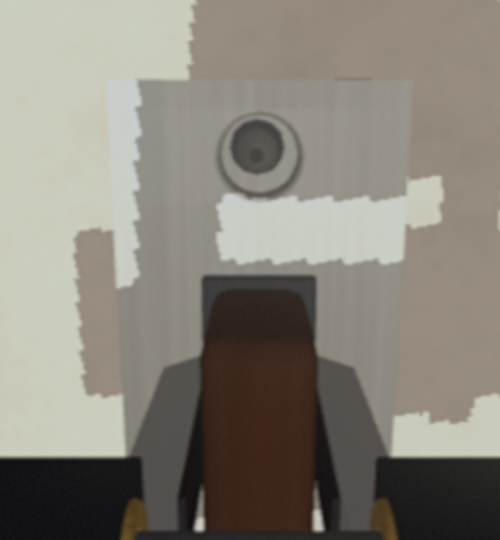

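The pin tip at crop (257,155) lies inside the hole, which is centred at (260,155), and the wrist feels only the plate's weight. I'll lower the rest of the way.

Request:
move_arm:
  targets:
    - {"dx": 0, "dy": -0.05, "dz": 0.8, "spin": 0, "jaw": 1}
    - {"dx": 0, "dy": -0.05, "dz": 1.5, "spin": 0, "jaw": 1}
    - {"dx": 0, "dy": -0.05, "dz": 2.1, "spin": 0, "jaw": 1}
    - {"dx": 0, "dy": -0.05, "dz": 2.4, "spin": 0, "jaw": 1}
    - {"dx": 0, "dy": -0.05, "dz": 2.4, "spin": 0, "jaw": 1}

```text
t: 6.55
eef_pos: [512.2, 7.5, 78.7]
eef_rot: [0.099, 0.995, 0.0, -0.001]
force: [0.1, -0.5, -5.4]
gripper_width: 26.0
grasp_force: 30.0
```

Request:
move_arm:
  targets:
    - {"dx": 0, "dy": 0, "dz": 0.15, "spin": 0, "jaw": 1}
    - {"dx": 0, "dy": 0, "dz": 0.3, "spin": 0, "jaw": 1}
    - {"dx": 0, "dy": 0, "dz": 0.3, "spin": 0, "jaw": 1}

```text
t: 6.85
eef_pos: [512.7, 7.4, 76.4]
eef_rot: [0.099, 0.995, -0.0, -0.0]
force: [-1.2, 1.5, -5.1]
gripper_width: 25.8
grasp_force: 30.0
```

Force is still only the weight, so I'll go down in 1 mm steps until contact.

Request:
move_arm:
  targets:
    - {"dx": 0, "dy": 0, "dz": 0.1, "spin": 0, "jaw": 1}
    - {"dx": 0, "dy": 0, "dz": 0.1, "spin": 0, "jaw": 1}

```text
t: 7.05
eef_pos: [512.7, 7.4, 75.5]
eef_rot: [0.099, 0.995, -0.0, 0.0]
force: [-0.2, 0.8, -5.1]
gripper_width: 25.8
grasp_force: 30.0
```

Request:
move_arm:
  targets:
    - {"dx": 0, "dy": 0, "dz": 0.1, "spin": 0, "jaw": 1}
    - {"dx": 0, "dy": 0, "dz": 0.1, "spin": 0, "jaw": 1}

```text
t: 7.25
eef_pos: [512.8, 7.3, 75.4]
eef_rot: [0.099, 0.995, -0.0, -0.0]
force: [-5.2, 1.0, 4.9]
gripper_width: 25.9
grasp_force: 30.0
```

Contact: the force went from -5 to +5 N at z = 75.4, which is exactly seated. I'll release and retreat.

Request:
move_arm:
  targets:
    - {"dx": 0, "dy": 0, "dz": 0, "spin": 0, "jaw": 0.4}
    - {"dx": 0, "dy": 0, "dz": 0, "spin": 0, "jaw": 0.4}
    - {"dx": 0, "dy": 0, "dz": 0, "spin": 0, "jaw": 0.4}
    - {"dx": 0, "dy": 0, "dz": 0, "spin": 0, "jaw": 0.4}
    - {"dx": 0, "dy": 0, "dz": 0, "spin": 0, "jaw": 0.4}

```text
t: 7.75
eef_pos: [512.8, 7.3, 74.5]
eef_rot: [0.099, 0.995, -0.0, 0.0]
force: [-0.4, -0.2, 0.5]
gripper_width: 56.0
grasp_force: 0.0
```

Request:
move_arm:
  targets:
    - {"dx": 0, "dy": 0, "dz": -2, "spin": 0, "jaw": 0.4}
    - {"dx": 0, "dy": 0, "dz": -5, "spin": 0, "jaw": 0.4}
    - {"dx": 0, "dy": 0, "dz": -9, "spin": 0, "jaw": 0.4}
    - {"dx": 0, "dy": 0, "dz": -13, "spin": 0, "jaw": 0.4}
    - {"dx": 0, "dy": 0, "dz": -14, "spin": 0, "jaw": 0.4}
    - {"dx": 0, "dy": 0, "dz": -14, "spin": 0, "jaw": 0.4}

```text
t: 8.35
eef_pos: [513.8, 7.2, 216.2]
eef_rot: [0.099, 0.995, -0.0, 0.002]
force: [-0.5, 0.6, 0.2]
gripper_width: 56.2
grasp_force: 0.0
```

Run:
```python
from rig import viewer
import cv2, numpy as np
a=cv2.resize(viewer.snapshot('scene')[120:280,200:480,::-1],(490,280)); b=viewer.snapshot('wrist')[:310,130:430,::-1]
o=np.zeros((310,790,3),np.uint8);o[:280,:490]=a;o[:,490:]=b;cv2.imwrite('pics/c5.png',o)
```

```text
(no output)
```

View pics/c5.png

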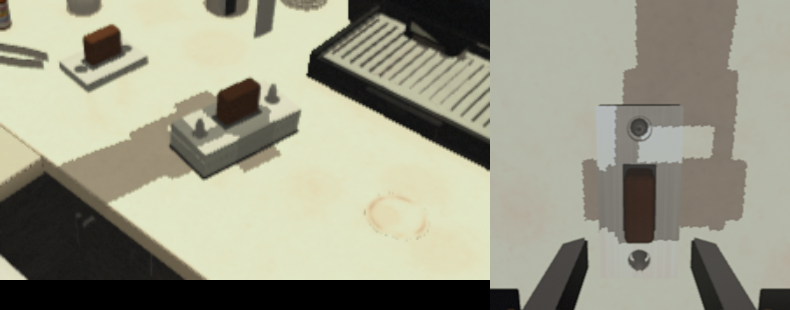

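The long top lies flush on the mould. Both pins stand through its holes, at (200,127) and (272,92) in the scene crop, and the short top is where it was.

```bash
python3 -c "
from rig import r; print(r.hand_in())"
```

```text
the job is handed in; nothing more can be done
None
```

The longer top is seated flush over both guide pins and released, the shorter top was left where it lay, and the job was handed in at about 8.5 s; no verdict was returned.

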